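Re-rack the hole punches in reverse order

TASK

Move the four hole punches from the grey bench rack to the empty wooden rack, in reverse order: the punch that stands nearest the red end of the grey rack goes into the wooden rack's cell farthest from its red end, the next one into the cell beside it, and so on, until the punch farthest from the grey rack's red end stands in the cell next to the wooden rack's red end. Each must stand upright, cutting end down, on the floor of its own cell; never let a punch topple over.

Things in the scene. Friction and masses are not known exactly. Their poses are not given: they have to be found in the camera images.
- old_rack: Bench rack the punches start in: fixed grey metal tray, 64 (x) by 238 mm (y). Four cells in a row, 52 x 52 mm inside, centres at x 0, y +87, +29, -29, -87 mm; walls 6 mm thick, tops 18 mm above the bench, cell floors 6 mm (on it a 4 mm pad). Red end block, 16 mm long, 22 mm high, on its +y end. Origin: underside centre of the tray without the block; z up, +y to the red end; any yaw.
- new_rack: Empty rack to fill: fixed tray of light wood, 64 (x) by 238 mm (y). Four cells in a row, 52 x 52 mm inside, centres at x 0, y +87, +29, -29, -87 mm; walls 6 mm thick, tops 18 mm above the bench, cell floors 6 mm, no pads. Red end block, 16 mm long, 22 mm high, on its +y end. Origin: underside centre of the tray without the block; z up, +y to the red end; any yaw.
- punch_blue: Loose hole punch, upright on the blue pad in the grey rack, cutting end down. 90 mm tall: round steel head 26 mm in diameter over the lowest 38 mm, above it a round blue shank 20 mm in diameter to the flat top, to be gripped from above. About 100 g, mostly in the head. Origin: centre of its underside; z up along the shank; yaw means nothing.
- punch_yellow: Loose hole punch, upright on the yellow pad in the grey rack, cutting end down. 90 mm tall: round steel head 30 mm in diameter over the lowest 38 mm, above it a round yellow shank 20 mm in diameter to the flat top, to be gripped from above. About 114 g, mostly in the head. Origin: centre of its underside; z up along the shank; yaw means nothing.
- punch_green: Loose hole punch, upright on the green pad in the grey rack, cutting end down. 90 mm tall: round steel head 34 mm in diameter over the lowest 38 mm, above it a round green shank 20 mm in diameter to the flat top, to be gripped from above. About 128 g, mostly in the head. Origin: centre of its underside; z up along the shank; yaw means nothing.
- punch_white: Loose hole punch, upright on the white pad in the grey rack, cutting end down. 90 mm tall: round steel head 38 mm in diameter over the lowest 38 mm, above it a round white shank 20 mm in diameter to the flat top, to be gripped from above. About 142 g, mostly in the head. Origin: centre of its underside; z up along the shank; yaw means nothing.
- pad_blue: Flat blue pad, 50 x 50 x 4 mm, fixed on the floor of one cell of the grey rack, below the blue punch; it stays there and shows where that punch stood. Origin: centre of its underside (6 mm above the bench); axes parallel to the grey rack's.
- pad_yellow: Flat yellow pad, 50 x 50 x 4 mm, fixed on the floor of one cell of the grey rack, below the yellow punch; it stays there and shows where that punch stood. Origin: centre of its underside (6 mm above the bench); axes parallel to the grey rack's.
- pad_green: Flat green pad, 50 x 50 x 4 mm, fixed on the floor of one cell of the grey rack, below the green punch; it stays there and shows where that punch stood. Origin: centre of its underside (6 mm above the bench); axes parallel to the grey rack's.
- pad_white: Flat white pad, 50 x 50 x 4 mm, fixed on the floor of one cell of the grey rack, below the white punch; it stays there and shows where that punch stood. Origin: centre of its underside (6 mm above the bench); axes parallel to the grey rack's.
Things that resemble listed ones, but are neither listed nor needed, are in the scene too. Leave any pink look-alike of the punch_green alone. What is shaped like the punch_white but pink is not meant.

How it is judged:
By the outcome, as a careful person would: the job done as asked, in the order asked, and still so for the second after the job is handed in, with the robot touching nothing.
It also fails if it takes over 112 s, if anything falls off the work surface, if the arm or the gripper's body presses on something with over 40 N, if the wrist force passes 120 N, or if a joint passes its speed limit or range.

ROBOT

A 6-joint arm with a two-finger parallel gripper is mounted at the origin on the work surface. World frame = base frame: x ahead of the robot, y to its left, z up, the work surface at z = 0. Lengths are in mm, angles in rad, forces in N, time in s.
With the tool pointing down it reaches from about 275 to 1000 mm from the base axis. Payload 8.4 kg.
Tool frame: the origin (TCP) lies at the very end of the fingers, on their centre line; the grasp point (between the pads) lies 19 mm behind it; x points along the fingers, y is the direction in which the jaws open and shut, and the axes are right-handed (so a half turn about x gives the same grasp; the last joint's range is limited). The gripper opens to 85 mm and grips with 20 to 120 N. Pads are 22 mm wide; open, the fingers measure 114 mm over their backs; the gripper's body (76 mm by 85 mm) begins 54 mm behind the grasp point. The pads swing forward as they close: fully open they stand 13 mm farther back than shut.
Start: joints at [-1.15, 0.353, 1.633, -0, 1.155, -0.002], TCP at [256.446, -569.968, 231.281] pointing down, gripper open.
Joint ranges: [-2.63, 2.63], [-0.92, 2.1], [0.06, 2.66], [-1.3, 4.44], [0, 2.69], [-3.02, 3.02]. Speed limits (rad/s): [2.22, 2.22, 2.79, 3.14, 3.14, 3.14].

INTERFACE

Orientations are given as [roll, pitch, yaw] about the fixed x, y, z axes, in that order (R = Rz(yaw) Ry(pitch) Rx(roll)).
In Python, from rig import r, grab_frame, camera_params, sign_off gives the robot as it stands.
- The arm moves only by the tool drive_tool, never from a script. Its argument "rows" is one flat list of numbers, 7 for each row, row after row: the shift along the tool's x, y, z in mm, then the turn, a rotation vector about the tool's x, y, z in degrees, then the opening in per cent of the stroke, from 0 (shut) to 100 (fully open). In form: [x, y, z, rx, ry, rz, fingers, x, y, z, rx, ry, rz, fingers, ...]. A call has 1 to 10 rows; each row is the pose to reach, as a shift and turn from the pose measured when the call began, along the tool's axes at that moment; what a row does not reach only later rows make up. A row lasts 1/8 s, in which the tool goes at most 62.5 mm and 10.7 degrees, less where a joint would pass 70% of its speed; a pose out of reach is approached as far as the arm can. A call with a gripper value outside its range is refused whole. The fingers move at their own pace and stop on an object; "newtons" is the grip in N (left out, the last holds). Time passes only in rows, so rows that repeat a pose let the fingers close. It gives the time, the measured TCP pose, the force and the opening at its end, in the units of the state.
- r.sense(): the state, without advancing time (a new reading comes with each control period).
- grab_frame(name): name is "scene" or "side" or "wrist"; returns the picture (480x640x3 uint8, red, green, blue); there is no depth.
- camera_params(name): a dict with "vertical_fov" (degrees; the focal length in pixels is half the picture's height over the tangent of half this angle, whatever the lens; pixels are square), "cx", "cy" (the principal point, pixels), "pose" (4x4, takes a point from camera to world coordinates); the wrist camera has in their place "tool_from_camera" (4x4, takes a point from camera to tool coordinates, whose origin is the TCP and whose axes are the tool frame's). Camera axes: x right, y down, z forward; pixel columns grow to the right and rows downward; lengths in mm; the calibration is good to about 2 mm. A picture is of the moment at which its call begins: read the wrist's pose just before it. camera_params takes no time and is no camera call.
- sign_off(): hands the job in, once; it reports no verdict.
The state is a dict: "clock": time; "qpos": joint angles; "qvel": joint speeds; "joint_efforts": joint torques, N m; "eef_pos": TCP position; "tcp_rot": TCP orientation; "contact_force": force on the tool from outside, world axes, zero at the start; "wrist_torque": the same for the moment, N m; "opening": opening from 0.0 (shut) to 1.0 (fully open).
Only numpy, scipy, OpenCV 4.12 (cv2) and the standard library are available. Lean on these libraries where they do the work, as an engineer would, in place of code of your own. Each camera call takes 0.05 s, during which the arm holds its last target.

## Working session

There is one attempt and no reset: what is moved stays moved. The work goes in short steps, Python scripts to look and compute and a tool call to move; the robot and the scene stay as the last step left them, time stands still between calls to the robot, and variables do not carry over. Pictures are saved under pics/ and viewed, and the job is handed in when it is done.

Besides the shell and the picture viewer there is one more tool, called after "Emit:" as name(argument=value, ...), one argument or row to a line, values as JSON. drive_tool: Moves the arm, as the interface text tells. Its arguments: {"type":"object","properties":{"rows":{"type":"array","items":{"type":"number"}},"newtons":{"type":"number"}},"required":["rows"]}

```bash
mkdir -p pics; ls; python3 - <<'E'
from rig import r,grab_frame,camera_params
import cv2,numpy as np
print(r.sense())
for n in("scene","side","wrist"):
    p=camera_params(n);print(n,{k:np.round(v,4).tolist() if not isinstance(v,str) else v for k,v in p.items()})
    cv2.imwrite(f"pics/{n}0.png",grab_frame(n)[:,:,::-1])
E
```

```text
pics
{'clock': 0.0, 'qpos': array([-1.15039231e+00,  3.53662149e-01,  1.63415781e+00,  3.29837578e-05,
        1.15519924e+00, -2.40474315e-03]), 'qvel': array([-1.84665109e-03, -7.01517897e-04, -1.19629244e-03, -3.77023429e-04,
        8.37455110e-05,  5.24791471e-04]), 'joint_efforts': array([-9.95252558e-04, -6.05247474e+01, -3.42056394e+01,  3.69322015e-05,
        9.52644245e-03,  2.44294398e-05]), 'eef_pos': array([ 256.25855394, -569.51133114,  230.54281133]), 'tcp_rot': array([-1.59433783,  1.56936946,  1.97005025]), 'contact_force': array([ 0.20839665, -0.40516287,  0.20226723]), 'wrist_torque': array([ 0.03211355,  0.0273102 , -0.02879637]), 'opening': 0.9962024444313364}
scene {'vertical_fov': 47.6022, 'cx': 313.6095, 'cy': 235.1568, 'pose': [[-0.4113, 0.7071, -0.5752, 1068.9214], [0.9115, 0.3224, -0.2555, 203.7123], [0.0048, -0.6293, -0.7771, 784.5047], [0.0, 0.0, 0.0, 1.0]]}
side {'vertical_fov': 42.4277, 'cx': 312.7895, 'cy': 234.7526, 'pose': [[0.8514, 0.3042, -0.4273, 960.358], [0.5244, -0.4833, 0.701, -709.9642], [0.0067, -0.8209, -0.571, 590.3667], [0.0, 0.0, 0.0, 1.0]]}
wrist {'vertical_fov': 64.2865, 'cx': 317.7819, 'cy': 237.796, 'tool_from_camera': [[-0.0007, -0.2677, 0.9635, -143.3873], [1.0, 0.0001, 0.0007, 0.332], [-0.0003, 0.9635, 0.2677, -67.2377], [0.0, 0.0, 0.0, 1.0]]}
```

View pics/scene0.png

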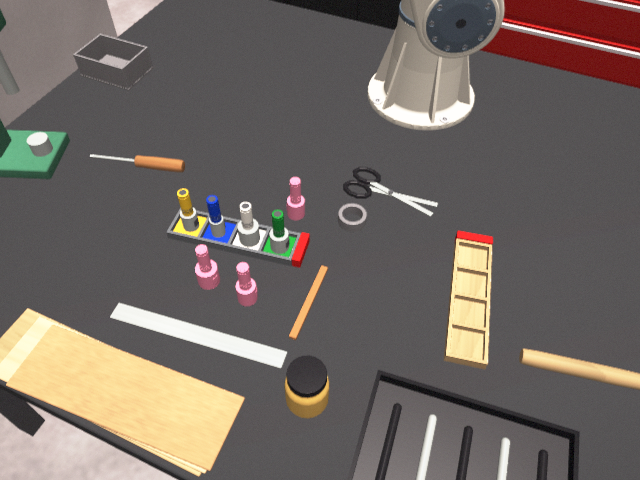

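View pics/side0.png

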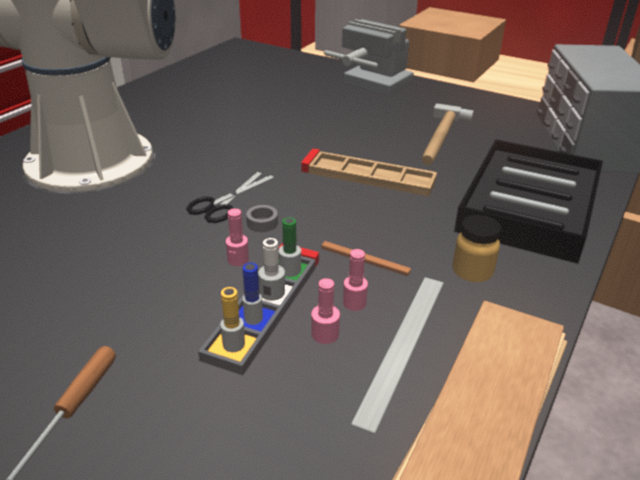

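View pics/wrist0.png

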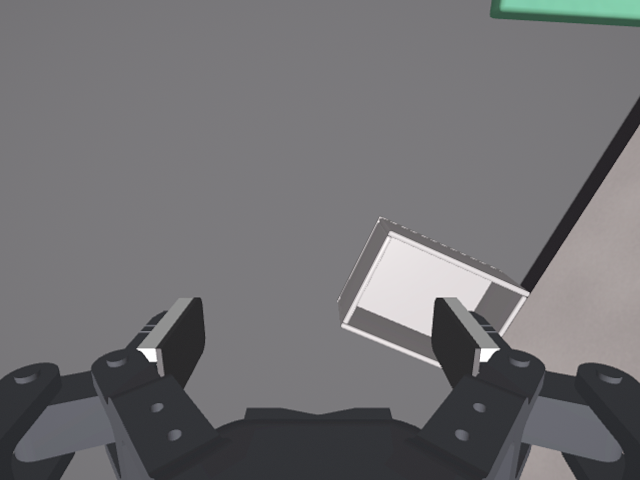

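The grey rack's order from its red end is green, white, blue, yellow. Pink decoys stand close on both sides of it. Next I'll measure with colour masks across the two fixed views.

```bash
cat > h.py <<'E'
import cv2,numpy as np
from rig import camera_params
def K(n):
    p=camera_params(n);f=240/np.tan(np.radians(p["vertical_fov"]/2));return f,p["cx"],p["cy"],np.array(p["pose"])
def ray(n,u,v):
    f,cx,cy,P=K(n);d=P[:3,:3]@np.array([(u-cx)/f,(v-cy)/f,1]);return P[:3,3],d/np.linalg.norm(d)
def plane(n,u,v,z):
    o,d=ray(n,u,v);return o+d*(z-o[2])/d[2]
def tri(a,b):
    o1,d1=ray("scene",*a);o2,d2=ray("side",*b)
    A=np.array([d1,-d2]).T;t=np.linalg.lstsq(A,o2-o1,rcond=None)[0]
    p,q=o1+d1*t[0],o2+d2*t[1];return (p+q)/2,np.linalg.norm(p-q)
def proj(n,X):
    f,cx,cy,P=K(n);c=P[:3,:3].T@(np.array(X)-P[:3,3]);return f*c[0]/c[2]+cx,f*c[1]/c[2]+cy
E
python3 - <<'E'
import cv2
a=cv2.imread("pics/scene0.png");b=cv2.imread("pics/side0.png")
def s(n,im,x,y,w,h,k):cv2.imwrite(f"pics/{n}.png",cv2.resize(im[y:y+h,x:x+w],None,fx=k,fy=k,interpolation=cv2.INTER_CUBIC))
s("c1",a,160,170,160,140,5);s("c2",b,190,200,200,180,4)
s("c3",a,430,220,90,160,3.5);s("c4",b,290,130,160,80,5)
for im,n in((a,"scene"),(b,"side")):
    h=cv2.cvtColor(im,cv2.COLOR_BGR2HSV)
    for nm,lo,hi in(("yellow",(18,150,80),(32,255,255)),("blue",(110,150,50),(130,255,255)),("green",(50,150,40),(75,255,255)),("red",(0,200,80),(4,255,255)),("pink",(160,60,100),(176,200,255)),("white",(0,0,170),(180,40,255)),("wood",(10,60,120),(25,170,255))):
        m=cv2.inRange(h,lo,hi);N,_,S,C=cv2.connectedComponentsWithStats(m)
        print(n,nm,[(S[i].tolist(),C[i].round(1).tolist()) for i in range(1,N) if S[i,4]>40])
E
```

```text
scene yellow [([177, 188, 16, 28, 253], [184.9, 202.0]), ([173, 216, 33, 20, 223], [189.7, 226.2]), ([285, 378, 44, 39, 545], [306.9, 401.9])]
scene blue [([206, 195, 15, 28, 231], [213.4, 208.5]), ([203, 222, 33, 21, 280], [220.3, 232.6])]
scene green [([272, 210, 12, 22, 169], [277.8, 221.7]), ([280, 236, 16, 21, 100], [289.6, 245.8]), ([263, 238, 11, 15, 73], [267.7, 246.5])]
scene red [([504, 0, 136, 52, 3586], [578.3, 20.3]), ([615, 0, 25, 5, 59], [630.6, 1.4]), ([483, 28, 157, 59, 3297], [565.9, 56.3]), ([456, 231, 37, 13, 243], [474.3, 237.0]), ([292, 233, 17, 33, 300], [300.3, 249.4])]
scene pink [([286, 176, 19, 45, 537], [295.2, 201.4]), ([195, 244, 25, 46, 626], [206.3, 270.5]), ([235, 261, 23, 46, 586], [245.7, 287.3])]
scene white [([107, 0, 56, 36, 1057], [128.7, 11.9]), ([596, 0, 44, 9, 111], [619.6, 3.5]), ([501, 22, 139, 34, 400], [571.4, 38.8]), ([368, 43, 107, 86, 3134], [424.0, 100.9]), ([99, 55, 31, 14, 226], [114.0, 61.3]), ([27, 132, 21, 14, 223], [36.7, 138.4]), ([90, 154, 44, 8, 114], [111.3, 157.4]), ([370, 182, 20, 13, 142], [378.9, 188.0]), ([392, 192, 46,
[... 2258 characters left out ...]
]), ([531, 445, 50, 35, 596], [551.8, 463.8])]
side wood [([399, 7, 107, 33, 2002], [453.1, 23.0]), ([625, 39, 11, 17, 103], [630.0, 47.0]), ([301, 42, 30, 16, 194], [313.4, 50.1]), ([405, 54, 144, 48, 2861], [503.3, 77.8]), ([423, 111, 32, 48, 564], [439.0, 134.8]), ([309, 151, 128, 38, 1842], [374.6, 170.0]), ([623, 211, 17, 12, 130], [631.6, 216.3]), ([457, 234, 43, 23, 481], [478.0, 247.2]), ([322, 241, 29, 14, 179], [336.1, 247.1]), ([365, 254, 46, 19, 303], [387.3, 263.2]), ([220, 286, 18, 32, 404], [229.2, 301.0]), ([392, 300, 176, 180, 18442], [488.3, 399.6]), ([224, 321, 15, 8, 47], [231.2, 325.5]), ([207, 334, 50, 28, 587], [231.7, 348.0]), ([55, 346, 60, 64, 1230], [85.6, 376.8])]
```

View pics/c1.png

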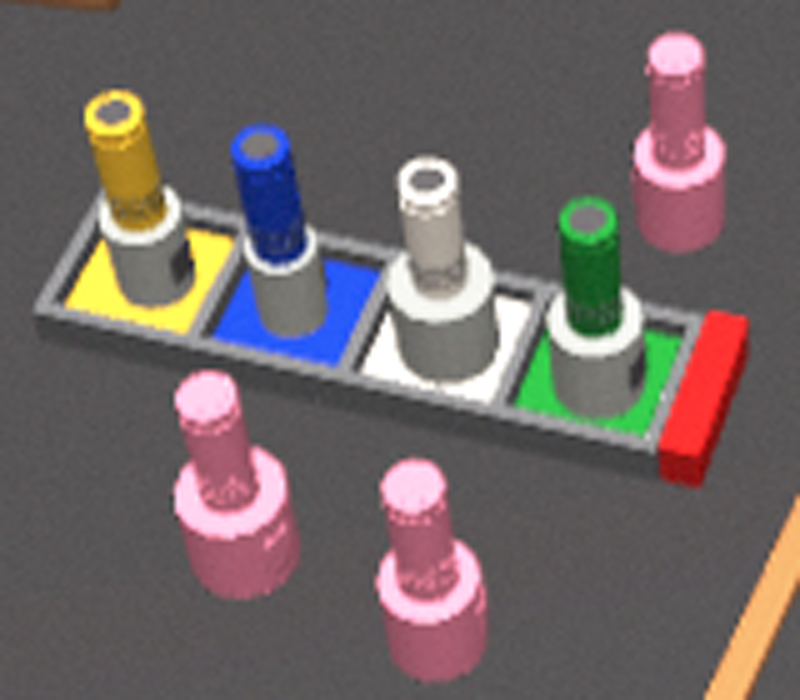

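View pics/c2.png

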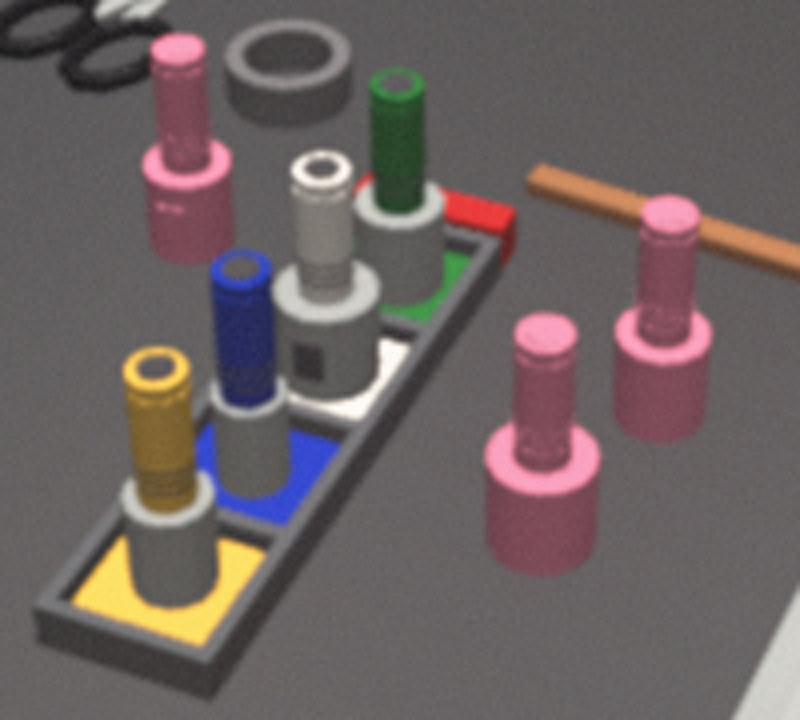

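View pics/c3.png

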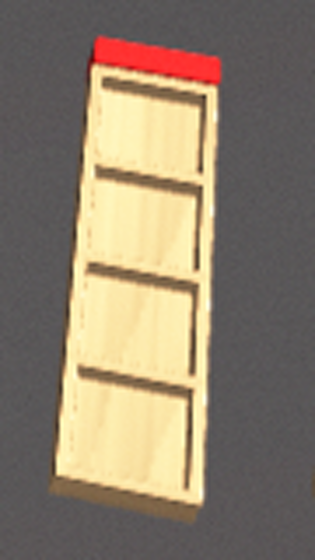

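View pics/c4.png

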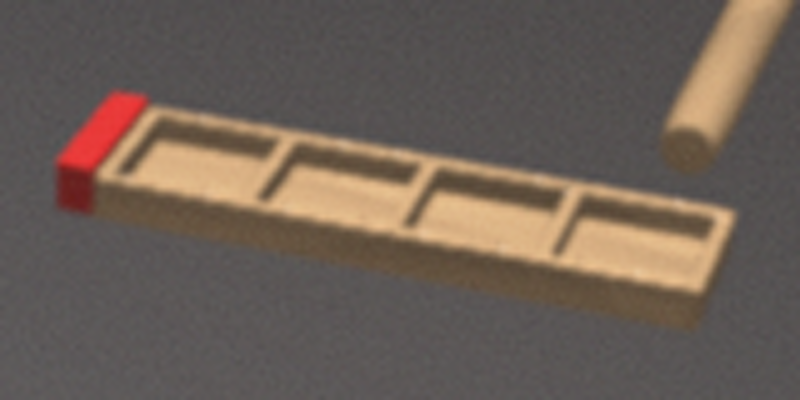

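```bash
cat > m1.py <<'E'
from h import *
def sc(u,v):return 160+(u+.5)/5-.5,170+(v+.5)/5-.5
def sd(u,v):return 190+(u+.5)/4-.5,200+(v+.5)/4-.5
def sc3(u,v):return 430+(u+.5)/3.5-.5,220+(v+.5)/3.5-.5
def sd4(u,v):return 290+(u+.5)/5-.5,130+(v+.5)/5-.5
T=dict(yellow=((114,112),(157,367)),blue=((261,146),(241,267)),white=((428,180),(322,170)),green=((588,217),(397,82)),
 pA=((676,52),(179,48)),pB=((207,397),(546,334)),pC=((414,486),(670,214)))
for k,(a,b) in T.items():
    z=90 if k[0]=='p' and len(k)==2 else 100
    p,e=tri(sc(*a),sd(*b));print(k,p.round(1),"gap",round(e,1),plane("scene",*sc(*a),z).round(1),plane("side",*sd(*b),z).round(1))
print("grey corners")
for n,pt in(("scene",(37,307)),("scene",(655,447)),("side",(497,243))):
    print(plane(n,*(sc if n=="scene" else sd)(*pt),18).round(1))
print(plane("side",*sd(38,608),18).round(1),plane("side",*sd(210,660),18).round(1))
print("new: far L,R ; red R,L")
C={"scene":[(55,475),(203,505),(218,84),(95,66)],"side":[(700,293),(736,210),(150,107),(97,178)]}
for n in C:
    P=np.array([plane(n,*(sc3 if n=="scene" else sd4)(*q),18) for q in C[n]])
    print(n,P.round(1)[:,:2].tolist(),"center",P.mean(0).round(1),"sides",np.linalg.norm(np.roll(P,-1,0)-P,axis=1).round(1))
    d=(P[2]+P[3]-P[0]-P[1]);print("yaw of +y dir",np.degrees(np.arctan2(d[1],d[0])))
E
python3 m1.py
```

```text
yellow [ 569.9 -266.4  100.5] gap 1.0 [ 568.9 -267.   100. ] [ 570.1 -266.2  100. ]
blue [ 562.1 -212.3  100.3] gap 0.4 [ 561.6 -212.6  100. ] [ 562.1 -212.2  100. ]
white [ 552.2 -153.1   99.6] gap 1.3 [ 551.7 -153.1  100. ] [ 553.4 -153.9  100. ]
green [545.3 -95.8 101. ] gap 0.8 [544.1 -96.4 100. ] [545.  -94.9 100. ]
pA [ 454.7 -106.9   90.7] gap 1.3 [ 453.1 -107.4   90. ] [ 454.9 -106.5   90. ]
pB [ 656.2 -177.7   89.4] gap 0.7 [ 656.1 -177.5   90. ] [ 656.9 -178.5   90. ]
pC [ 659.4 -100.1   89.5] gap 0.5 [659.4 -99.9  90. ] [ 659.9 -100.8   90. ]
grey corners
[ 603.5 -295.2   18. ]
[567.3 -62.8  18. ]
[569.5 -64.8  18. ]
[ 546.2 -306.1   18. ] [ 606. -295.   18.]
new: far L,R ; red R,L
scene [[634.5, 234.2], [621.7, 296.9], [386.8, 250.8], [401.4, 190.3]] center [511.1 243.   18. ] sides [ 63.9 239.4  62.3 237.2]
yaw of +y dir -169.11666867145766
side [[634.3, 232.7], [621.5, 298.1], [388.8, 251.5], [402.3, 189.4]] center [511.7 242.9  18. ] sides [ 66.6 237.4  63.6 236. ]
yaw of +y dir -169.06383432352087
```

Both views agree to about 1–2 mm, and heights and rack sizes match what was given. Next is a helper that turns a world target into tool-frame shifts.

```bash
cat >> h.py <<'E'
from scipy.spatial.transform import Rotation as R
from rig import r
CELL=dict(green=(596.8,259.4),white=(539.9,248.5),blue=(482.9,237.5),yellow=(426.0,226.5))
TOP=dict(green=(545,-95.8),white=(552.4,-153.3),blue=(562,-212.3),yellow=(569.7,-266.5))
def go(x,y,z,jaw):
    s=r.sense();Rm=R.from_euler("xyz",s["tcp_rot"]);M=Rm.as_matrix()
    a=np.radians(jaw);best=None
    yv=np.array([np.cos(a),np.sin(a),0]);xv=np.array([0,0,-1.]);G=np.array([xv,yv,np.cross(xv,yv)]).T
    d=M.T@(np.array([x,y,z])-s["eef_pos"]);w=np.degrees((Rm.inv()*R.from_matrix(G)).as_rotvec())
    print("t",round(s["clock"],2),"tcp",s["eef_pos"].round(1),"jaw",round(np.degrees(np.arctan2(M[1,1],M[0,1])),1),"q6",round(s["qpos"][5],2),"q1",round(s["qpos"][0],2),"open",round(s["opening"],3),"F",s["contact_force"].round(1),"SHIFT",d.round(1),"ROT",w.round(1))
E
python3 - <<'E'
from h import *
go(545,-95.8,165,8.7);go(545,-95.8,165,188.7)
E
```

```text
t 0.15 tcp [ 256.3 -569.6  230.7] jaw -65.8 q6 -0.0 q1 -1.15 open 1.005 F [ 0.4  0.4 -0.2] SHIFT [  66.1 -313.5 -457.7] ROT [-74.5  -0.    0.1]
t 0.15 tcp [ 256.3 -569.6  230.7] jaw -65.8 q6 -0.0 q1 -1.15 open 1.005 F [ 0.4  0.4 -0.2] SHIFT [  66.1 -313.5 -457.7] ROT [1.055e+02 1.000e-01 0.000e+00]
```

Emit:
drive_tool(
  rows=[66, -313.5, -457.7, -74.5, 0, 0, 70, 66, -313.5, -457.7, -74.5, 0, 0, 70, 66, -313.5, -457.7, -74.5, 0, 0, 70, 66, -313.5, -457.7, -74.5, 0, 0, 70, 66, -313.5, -457.7, -74.5, 0, 0, 70, 66, -313.5, -457.7, -74.5, 0, 0, 70, 66, -313.5, -457.7, -74.5, 0, 0, 70, 66, -313.5, -457.7, -74.5, 0, 0, 70, 66, -313.5, -457.7, -74.5, 0, 0, 70, 66, -313.5, -457.7, -74.5, 0, 0, 70],
  newtons=60,
)

```text
clock: 1.4
eef_pos: [546.3, -92.5, 164.3]
tcp_rot: [-2.853, 1.569, 2.016]
contact_force: [0.7, -0.0, -0.4]
opening: 0.7
```

```bash
python3 - <<'E'
from h import *
from rig import grab_frame
go(545,-95.8,165,8.7)
cv2.imwrite("pics/w1.png",grab_frame("wrist")[:,:,::-1])
E
```

```text
t 1.4 tcp [546.3 -92.5 164.3] jaw 9.0 q6 -0.33 q1 -0.17 open 0.7 F [ 0.7 -0.  -0.4] SHIFT [-0.7 -1.8  3. ] ROT [ 0.3 -0.1  0. ]
```

View pics/w1.png

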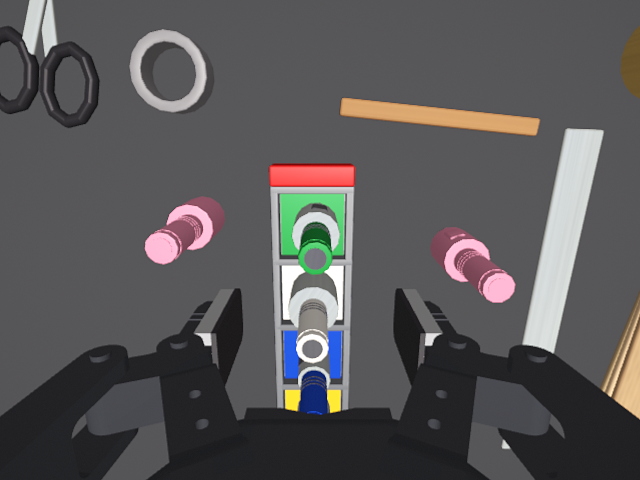

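The wrist view shows the rack square to the jaws, with green's top at (315,258) and the pinks well outside the fingers. I'll cross-check green's position from this view.

```bash
cat >> h.py <<'E'
def wplane(u,v,z,s=None):
    s=s or r.sense();p=camera_params("wrist");f=240/np.tan(np.radians(p["vertical_fov"]/2))
    T=np.eye(4);T[:3,:3]=R.from_euler("xyz",s["tcp_rot"]).as_matrix();T[:3,3]=s["eef_pos"];T=T@np.array(p["tool_from_camera"])
    d=T[:3,:3]@np.array([(u-p["cx"])/f,(v-p["cy"])/f,1]);o=T[:3,3];return o+d*(z-o[2])/d[2]
E
python3 - <<'E'
from h import *
for q in((315,258),(312,348)):print(wplane(*q,100).round(1))
for q in((271,187),(354,187)):print(wplane(*q,18).round(1))
go(545.5,-95.5,60,8.7)
E
```

```text
[543.8 -97.1 100. ]
[ 550.9 -154.9  100. ]
[505.5 -73.4  18. ]
[567.8 -63.6  18. ]
t 1.45 tcp [545.3 -94.2 164.5] jaw 8.9 q6 -0.33 q1 -0.17 open 0.698 F [-0.1  0.6  0.7] SHIFT [1.045e+02 1.000e-01 1.400e+00] ROT [ 0.2 -0.1  0.1]
```

Emit:
drive_tool(
  rows=[35, -0.5, 2, 0, 0, 0, 60, 70, -0.5, 2, 0, 0, 0, 60, 104.5, -0.5, 2, 0, 0, 0, 60, 104.5, -0.5, 2, 0, 0, 0, 60, 104.5, -0.5, 2, 0, 0, 0, 10, 104.5, -0.5, 2, 0, 0, 0, 10, 104.5, -0.5, 2, 0, 0, 0, 10, 104.5, -0.5, 2, 0, 0, 0, 10, 104.5, -0.5, 2, 0, 0, 0, 10],
  newtons=60,
)

```text
clock: 2.58
eef_pos: [546.0, -96.7, 61.7]
tcp_rot: [1.555, 1.57, 0.141]
contact_force: [-1.4, -2.1, 8.0]
opening: 0.219
```

```bash
python3 - <<'E'
from h import *
from rig import grab_frame
go(545,-95.8,165,8.7)
im=grab_frame("side")[:,:,::-1];cv2.imwrite("pics/s2.png",im)
go(596.8,259.4,170,100.9)
E
```

```text
t 2.58 tcp [546.  -96.7  61.7] jaw 8.9 q6 -0.33 q1 -0.18 open 0.219 F [-1.4 -2.1  8. ] SHIFT [-103.3   -0.7   -1. ] ROT [ 0.2  0.  -0.1]
t 2.62 tcp [546.  -96.6  61.7] jaw 8.9 q6 -0.33 q1 -0.18 open 0.219 F [-1.8 -1.5  7.1] SHIFT [-108.2  105.6 -343.8] ROT [-92.   0.  -0.]
```

View pics/s2.png

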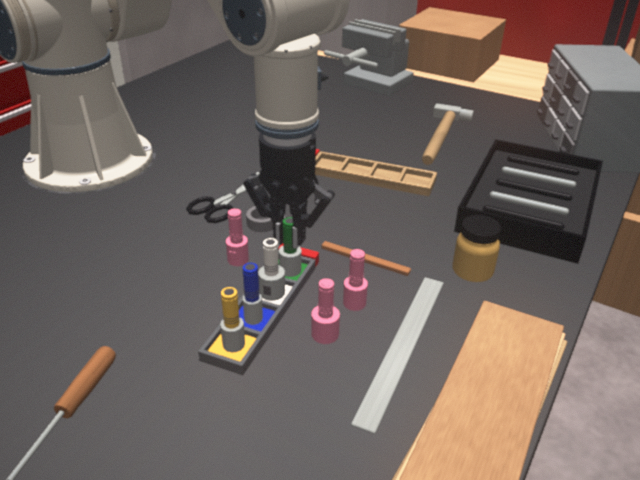

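Emit:
drive_tool(
  rows=[-30, 0, 0, 0, 0, 0, 10, -70, 0, 0, 0, 0, 0, 10, -108, 0, 0, 0, 0, 0, 10, -108, 15, -49, -10, 0, 0, 10, -108, 30, -98, -20, 0, 0, 10, -108, 45, -147, -30, 0, 0, 10, -108, 60, -196, -40, 0, 0, 10, -108, 75, -245, -50, 0, 0, 10, -108, 90, -294, -60, 0, 0, 10, -108, 105.5, -344, -70, 0, 0, 10],
)

```text
clock: 3.88
eef_pos: [596.7, 261.4, 170.6]
tcp_rot: [0.407, 1.569, 0.22]
contact_force: [1.0, 0.8, -1.2]
opening: 0.217
```

```bash
python3 - <<'E'
from h import *
go(596.8,259.4,170,100.9)
E
```

```text
t 3.88 tcp [596.7 261.4 170.6] jaw 79.3 q6 -0.97 q1 0.41 open 0.217 F [ 1.   0.8 -1.2] SHIFT [ 0.6 -1.9  0.4] ROT [-21.6   0.1  -0. ]
```

Emit:
drive_tool(
  rows=[0.5, -2, 0.5, -11, 0, 0, 10, 0.5, -2, 0.5, -21.6, 0, 0, 10, 0.5, -2, 0.5, -21.6, 0, 0, 10, 30, -2, 0.5, -21.6, 0, 0, 10, 50, -2, 0.5, -21.6, 0, 0, 10, 50, -2, 0.5, -21.6, 0, 0, 10],
)

```text
clock: 4.62
eef_pos: [595.7, 258.6, 118.9]
tcp_rot: [-2.685, 1.569, -2.497]
contact_force: [-0.7, 0.0, -2.1]
opening: 0.218
```

```bash
python3 - <<'E'
from h import *
from rig import grab_frame
go(596.8,259.4,60,100.9)
for n in ("side","scene"):
  im=grab_frame(n)[:,:,::-1]
  c=im[90:250,270:480] if n=="side" else im[190:390,400:540]
  cv2.imwrite(f"pics/p3{n}.png",cv2.resize(c,None,fx=3,fy=3,interpolation=cv2.INTER_CUBIC))
im=grab_frame("wrist")[:,:,::-1];cv2.imwrite("pics/p3w.png",im)
E
```

```text
t 4.62 tcp [595.7 258.6 118.9] jaw 100.8 q6 -1.35 q1 0.41 open 0.218 F [-0.7  0.  -2.1] SHIFT [58.9  0.6  1.3] ROT [-0.1 -0.1  0. ]
```

View pics/p3side.png

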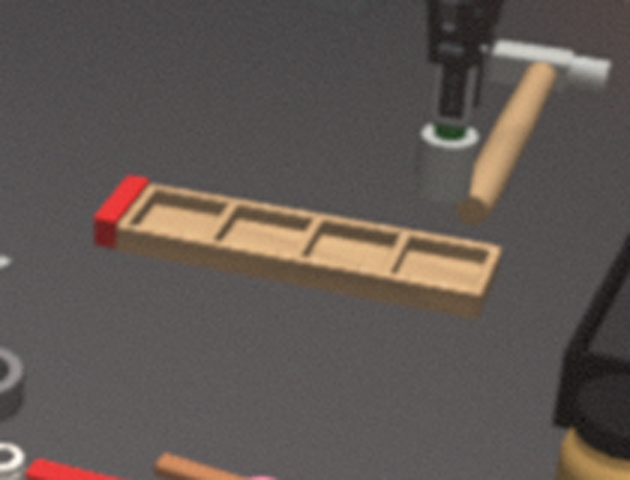

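View pics/p3scene.png

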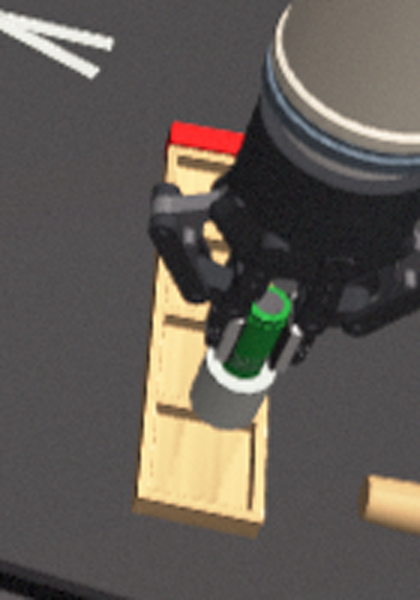

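View pics/p3w.png

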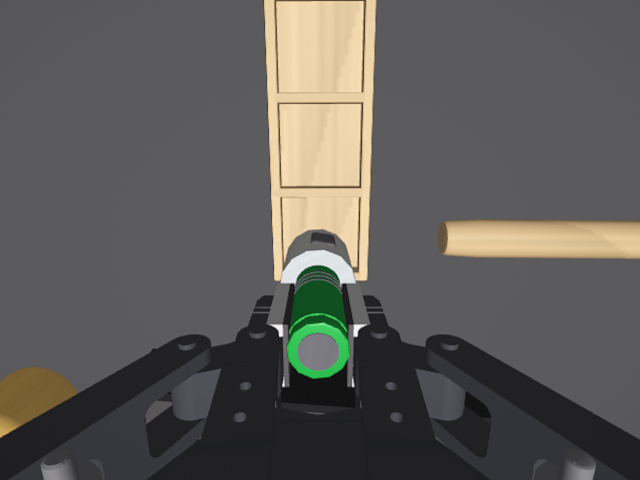

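```bash
python3 - <<'E'
from h import *
for q in((320,191),(319.5,98)):print(wplane(*q,18).round(1))
c=np.array([511.4,243]);d=np.array([-.982,-.189])
print(c-58*d,c)
E
```

```text
[567.1 254.5  18. ]
[511.5 243.4  18. ]
[568.356 253.962] [511.4 243. ]
```

Emit:
drive_tool(
  rows=[25, 0.6, 1.3, 0, 0, 0, 10, 45, 0.6, 1.3, 0, 0, 0, 10, 55, 0.6, 1.3, 0, 0, 0, 10, 58, 0.6, 1.3, 0, 0, 0, 10, 60, 0.6, 1.3, 0, 0, 0, 10, 61, 0.6, 1.3, 0, 0, 0, 10, 61.5, 0.6, 1.3, 0, 0, 0, 10],
)

```text
clock: 5.65
eef_pos: [599.1, 260.4, 60.3]
tcp_rot: [0.128, 1.567, 0.317]
contact_force: [-0.4, 0.8, -1.1]
opening: 0.219
```

```bash
python3 - <<'E'
from h import *
go(596.8,259.4,58,100.9)
E
```

```text
t 5.65 tcp [599.1 260.4  60.3] jaw 100.8 q6 -1.35 q1 0.41 open 0.219 F [-0.4  0.8 -1.1] SHIFT [ 2.3 -0.6 -2.4] ROT [-0.1  0.2 -0. ]
```

Emit:
drive_tool(
  rows=[1.5, -0.6, -2, 0, 0, 0, 10, 2.5, -0.6, -2, 0, 0, 0, 10, 3, -0.6, -2, 0, 0, 0, 10],
)

```text
clock: 6.02
eef_pos: [597.4, 259.5, 57.7]
tcp_rot: [0.108, 1.567, 0.297]
contact_force: [-2.4, -0.8, 6.5]
opening: 0.217
```

```bash
python3 - <<'E'
from h import *
go(596.8,259.4,58,100.9)
E
```

```text
t 6.03 tcp [597.4 259.5  57.7] jaw 100.8 q6 -1.35 q1 0.41 open 0.217 F [-2.4 -0.8  6.5] SHIFT [-0.3  0.  -0.6] ROT [-0.1  0.2 -0. ]
```

Contact is felt at the expected height (57.7 mm, 6.5 N up), so I'll release and rise.

Emit:
drive_tool(
  rows=[0, 0, 0, 0, 0, 0, 30, 0, 0, 0, 0, 0, 0, 50, 0, 0, 0, 0, 0, 0, 60, 0, 0, 0, 0, 0, 0, 60, -25, 0, 0, 0, 0, 0, 60, -60, 0, 0, 0, 0, 0, 60, -105, 0, 0, 0, 0, 0, 60, -105, 0, 0, 0, 0, 0, 60],
)

```text
clock: 7.02
eef_pos: [599.2, 260.3, 166.7]
tcp_rot: [0.177, 1.56, 0.366]
contact_force: [0.0, 0.1, 0.0]
opening: 0.597
```

```bash
python3 - <<'E'
from h import *
from rig import grab_frame
im=grab_frame("wrist")[:,:,::-1];cv2.imwrite("pics/p4w.png",im)
go(552,-153.5,163,8.7)
E
```

```text
t 7.08 tcp [597.9 259.8 164.5] jaw 100.8 q6 -1.35 q1 0.41 open 0.601 F [-0.7  0.6  0.3] SHIFT [ 1.000e-01 -3.973e+02 -1.228e+02] ROT [92.1  0.3 -0.4]
```

View pics/p4w.png

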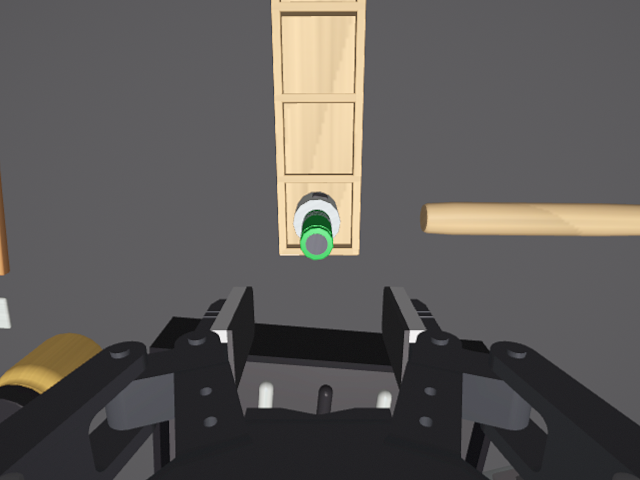

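Green stands upright in the end cell (top at 316,243). Next I'll fetch white.

Emit:
drive_tool(
  rows=[0, -40, -12, 10, 0, 0, 60, 0, -90, -28, 20, 0, 0, 60, 0, -140, -43, 30, 0, 0, 60, 0, -190, -59, 40, 0, 0, 60, 0, -240, -74, 50, 0, 0, 60, 0, -290, -90, 60, 0, 0, 60, 0, -340, -105, 70, 0, 0, 60, 0, -380, -117, 80, 0, 0, 60, 0, -397, -123, 90, 0.3, -0.4, 60, 0, -397, -123, 92, 0.3, -0.4, 60],
)

```text
clock: 8.32
eef_pos: [550.8, -154.1, 161.7]
tcp_rot: [-1.967, 1.568, 2.897]
contact_force: [-0.5, 0.9, -0.1]
opening: 0.597
```

```bash
python3 - <<'E'
from h import *
from rig import grab_frame
im=grab_frame("wrist")[:,:,::-1];cv2.imwrite("pics/p5w.png",im)
go(552,-153.8,61,8.7)
E
```

```text
t 8.38 tcp [ 551.  -153.2  161.9] jaw 8.7 q6 -0.43 q1 -0.27 open 0.598 F [-0.6  0.  -0.3] SHIFT [100.9   1.1   0.9] ROT [ 0.  -0.1  0.1]
```

View pics/p5w.png

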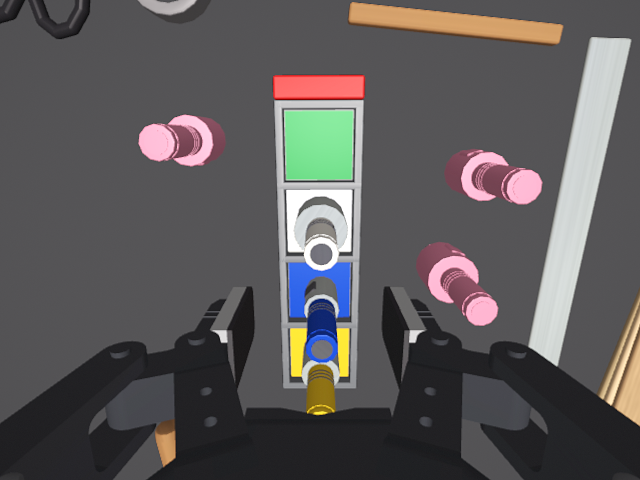

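White's top is at (321,253), centred, and the green pad is now bare. Descending and gripping.

Emit:
drive_tool(
  rows=[35, 1, 1, 0, 0, 0, 60, 70, 1, 1, 0, 0, 0, 60, 100, 1, 1, 0, 0, 0, 60, 101, 1, 1, 0, 0, 0, 60, 101, 1, 1, 0, 0, 0, 10, 101, 1, 1, 0, 0, 0, 10, 101, 1, 1, 0, 0, 0, 10, 101, 1, 1, 0, 0, 0, 10, 101, 1, 1, 0, 0, 0, 10],
)

```text
clock: 9.5
eef_pos: [552.8, -154.0, 62.3]
tcp_rot: [-3.074, 1.57, 1.791]
contact_force: [-1.6, 2.7, 7.1]
opening: 0.218
```

```bash
python3 - <<'E'
from h import *
go(539.9,248.5,170,100.9)
E
```

```text
t 9.5 tcp [ 552.8 -154.    62.3] jaw 8.7 q6 -0.43 q1 -0.27 open 0.218 F [-1.6  2.7  7.1] SHIFT [-107.4   48.4 -399.9] ROT [-92.2  -0.   -0. ]
```

Emit:
drive_tool(
  rows=[-30, 0, 0, 0, 0, 0, 10, -70, 0, 0, 0, 0, 0, 10, -107, 0, 0, 0, 0, 0, 10, -107, 7, -55, -10, 0, 0, 10, -107, 14, -110, -20, 0, 0, 10, -107, 21, -165, -30, 0, 0, 10, -107, 27, -220, -40, 0, 0, 10, -107, 34, -275, -50, 0, 0, 10, -107, 41, -330, -60, 0, 0, 10, -107, 48, -390, -70, 0, 0, 10],
)

```text
clock: 10.75
eef_pos: [540.8, 240.3, 170.1]
tcp_rot: [1.082, 1.57, 0.891]
contact_force: [1.3, 0.8, -1.2]
opening: 0.215
```

```bash
python3 - <<'E'
from h import *
go(539.9,248.5,120,100.9)
E
```

```text
t 10.75 tcp [540.8 240.3 170.1] jaw 79.1 q6 -0.96 q1 0.42 open 0.215 F [ 1.3  0.8 -1.2] SHIFT [50.1  7.8 -2.5] ROT [-21.8   0.   -0. ]
```

Emit:
drive_tool(
  rows=[0, 8, -2.5, -11, 0, 0, 10, 0, 8, -2.5, -21.8, 0, 0, 10, 0, 8, -2.5, -21.8, 0, 0, 10, 30, 8, -2.5, -21.8, 0, 0, 10, 50, 8, -2.5, -21.8, 0, 0, 10, 50, 8, -2.5, -21.8, 0, 0, 10],
)

```text
clock: 11.5
eef_pos: [538.9, 247.8, 118.9]
tcp_rot: [-3.088, 1.569, -2.902]
contact_force: [1.1, -0.4, -0.8]
opening: 0.216
```

```bash
python3 - <<'E'
from h import *
from rig import grab_frame
im=grab_frame("wrist")[:,:,::-1];cv2.imwrite("pics/p6w.png",im)
go(539.9,248.5,59,100.9)
E
```

```text
t 11.55 tcp [539.7 248.2 119.9] jaw 100.7 q6 -1.33 q1 0.43 open 0.218 F [ 0.2  0.7 -1.3] SHIFT [60.9  0.3  0.3] ROT [-0.2 -0.  -0. ]
```

View pics/p6w.png

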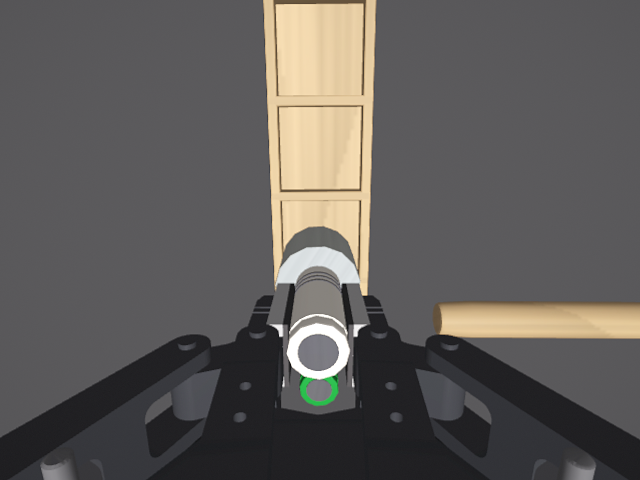

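White is held upright over the cell next to green. Lowering.

Emit:
drive_tool(
  rows=[25, 0, 0, 0, 0, 0, 10, 45, 0, 0, 0, 0, 0, 10, 55, 0, 0, 0, 0, 0, 10, 58, 0, 0, 0, 0, 0, 10, 60, 0, 0, 0, 0, 0, 10, 61.5, 0, 0, 0, 0, 0, 10, 62, 0, 0, 0, 0, 0, 10, 62, 0, 0, 0, 0, 0, 10],
)

```text
clock: 12.55
eef_pos: [539.9, 248.3, 58.3]
tcp_rot: [1.03, 1.57, 1.217]
contact_force: [0.2, -1.0, 0.4]
opening: 0.217
```

```bash
python3 - <<'E'
from h import *
go(539.9,248.5,58,100.9)
E
```

```text
t 12.55 tcp [539.9 248.3  58.3] jaw 100.7 q6 -1.33 q1 0.43 open 0.217 F [ 0.2 -1.   0.4] SHIFT [0.3 0.2 0. ] ROT [-0.2  0.  -0. ]
```

Emit:
drive_tool(
  rows=[0.7, 0, 0, 0, 0, 0, 10, 0.7, 0, 0, 0, 0, 0, 30, 0.7, 0, 0, 0, 0, 0, 50, 0.7, 0, 0, 0, 0, 0, 60, 0.7, 0, 0, 0, 0, 0, 60, -25, 0, 0, 0, 0, 0, 60, -60, 0, 0, 0, 0, 0, 60, -105, 0, 0, 0, 0, 0, 60, -105, 0, 0, 0, 0, 0, 60],
)

```text
clock: 13.68
eef_pos: [542.1, 249.3, 167.0]
tcp_rot: [0.304, 1.564, 0.49]
contact_force: [1.3, 0.2, 1.1]
opening: 0.6
```

```bash
python3 - <<'E'
from h import *
from rig import grab_frame
im=grab_frame("wrist")[:,:,::-1];cv2.imwrite("pics/p7w.png",im)
go(562,-212.5,163,8.7)
E
```

```text
t 13.72 tcp [540.8 248.7 164.9] jaw 100.7 q6 -1.33 q1 0.43 open 0.597 F [-0.2  0.5 -0.8] SHIFT [   1.1 -457.1  -64.7] ROT [92.   0.1 -0.2]
```

View pics/p7w.png

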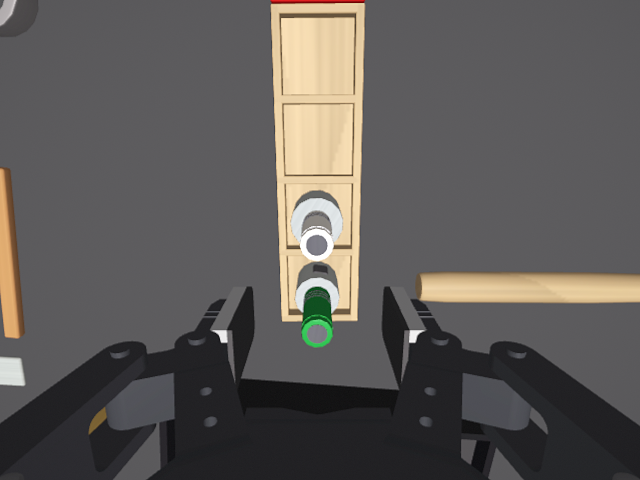

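White (316,244) and green (317,333) both stand upright in their cells. Next is blue.

Emit:
drive_tool(
  rows=[0, -45, -6, 10, 0, 0, 60, 0, -100, -14, 20, 0, 0, 60, 0, -155, -22, 30, 0, 0, 60, 0, -210, -30, 40, 0, 0, 60, 0, -265, -38, 50, 0, 0, 60, 0, -320, -45, 60, 0, 0, 60, 0, -375, -53, 70, 0, 0, 60, 0, -430, -61, 80, 0, 0, 60, 0, -457, -65, 90, 0, 0, 60, 0, -457, -65, 92, 0, 0, 60],
)

```text
clock: 14.98
eef_pos: [560.7, -214.0, 162.4]
tcp_rot: [2.562, 1.568, 1.138]
contact_force: [0.5, -0.1, -0.2]
opening: 0.597
```

```bash
python3 - <<'E'
from h import *
from rig import grab_frame
im=grab_frame("wrist")[:,:,::-1];cv2.imwrite("pics/p8w.png",im)
go(561.7,-212.5,61,8.7)
E
```

```text
t 15.03 tcp [ 560.7 -212.7  162.6] jaw 8.5 q6 -0.52 q1 -0.37 open 0.597 F [ 0.4 -0.4  0.4] SHIFT [101.6   0.8   0.3] ROT [-0.2 -0.2 -0.1]
```

View pics/p8w.png

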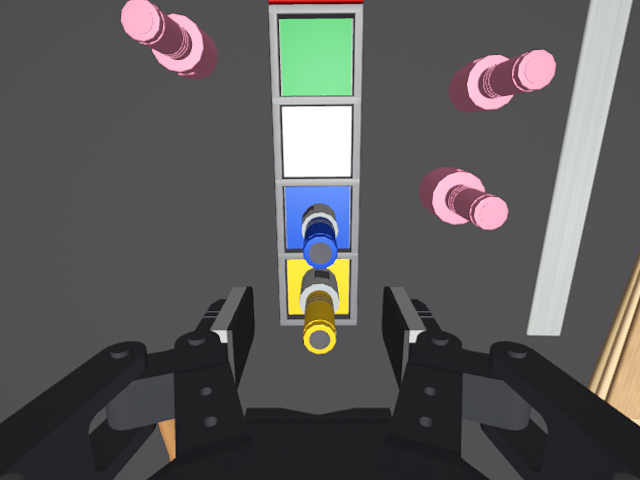

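Blue's top (320,250) is centred, and the white and green pads are bare. Gripping.

Emit:
drive_tool(
  rows=[35, 0.8, 0.3, 0, 0, 0, 60, 70, 0.8, 0.3, 0, 0, 0, 60, 101, 0.8, 0.3, 0, 0, 0, 60, 102, 0.8, 0.3, 0, 0, 0, 60, 102, 0.8, 0.3, 0, 0, 0, 10, 102, 0.8, 0.3, 0, 0, 0, 10, 102, 0.8, 0.3, 0, 0, 0, 10, 102, 0.8, 0.3, 0, 0, 0, 10, 102, 0.8, 0.3, 0, 0, 0, 10],
)

```text
clock: 16.15
eef_pos: [562.7, -212.7, 62.0]
tcp_rot: [2.059, 1.567, 0.637]
contact_force: [-0.3, 2.2, 7.1]
opening: 0.222
```

```bash
python3 - <<'E'
from h import *
go(482.9,237.5,170,100.9)
E
```

```text
t 16.15 tcp [ 562.7 -212.7   62. ] jaw 8.5 q6 -0.52 q1 -0.37 open 0.222 F [-0.3  2.2  7.1] SHIFT [-107.2  -12.  -457.3] ROT [-92.4   0.1  -0.3]
```

Emit:
drive_tool(
  rows=[-30, 0, 0, 0, 0, 0, 10, -70, 0, 0, 0, 0, 0, 10, -107, 0, 0, 0, 0, 0, 10, -107, -2, -55, -10, 0, 0, 10, -107, -3, -110, -20, 0, 0, 10, -107, -5, -165, -30, 0, 0, 10, -107, -6, -220, -40, 0, 0, 10, -107, -8, -275, -50, 0, 0, 10, -107, -9, -330, -60, 0, 0, 10, -107, -10, -385, -70, 0, 0, 10],
)

```text
clock: 17.4
eef_pos: [495.1, 167.9, 170.3]
tcp_rot: [0.756, 1.566, 0.561]
contact_force: [0.6, 0.1, -1.0]
opening: 0.221
```

```bash
python3 - <<'E'
from h import *
go(482.9,237.5,120,100.9)
E
```

```text
t 17.4 tcp [495.1 167.9 170.3] jaw 78.8 q6 -1.05 q1 0.32 open 0.221 F [ 0.6  0.1 -1. ] SHIFT [ 50.4  65.7 -25.7] ROT [-22.1   0.2  -0.2]
```

Emit:
drive_tool(
  rows=[0, 33, -13, -11, 0, 0, 10, 0, 66, -25.5, -22, 0, 0, 10, 0, 66, -25.5, -22, 0, 0, 10, 0, 66, -25.5, -22, 0, 0, 10, 30, 66, -25.5, -22, 0, 0, 10, 50, 66, -25.5, -22, 0, 0, 10, 50, 66, -25.5, -22, 0, 0, 10],
)

```text
clock: 18.27
eef_pos: [482.3, 236.1, 119.3]
tcp_rot: [0.459, 1.569, 0.645]
contact_force: [-0.2, 0.2, -0.9]
opening: 0.215
```

```bash
python3 - <<'E'
from h import *
from rig import grab_frame
im=grab_frame("wrist")[:,:,::-1];cv2.imwrite("pics/p9w.png",im)
go(482.9,237.5,58,100.9)
E
```

```text
t 18.32 tcp [483.  236.6 120.3] jaw 100.7 q6 -1.31 q1 0.45 open 0.216 F [-0.5 -1.   0.1] SHIFT [62.3  0.8 -0.2] ROT [-0.2  0.2 -0.1]
```

View pics/p9w.png

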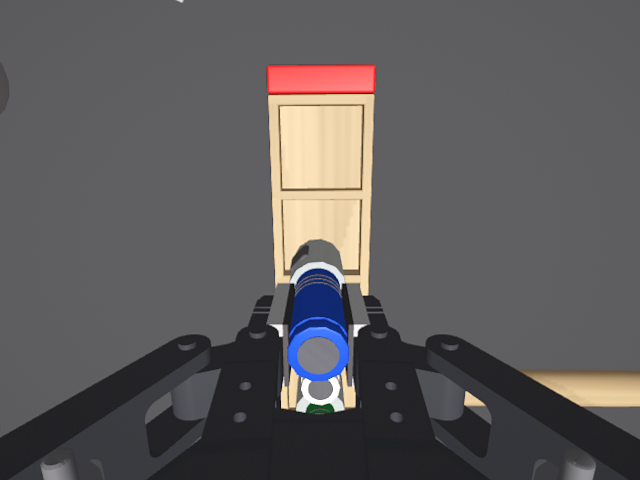

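Blue is over the third cell, square to the rack. Lowering and then checking contact.

Emit:
drive_tool(
  rows=[25, 0.8, 0, 0, 0, 0, 10, 45, 0.8, 0, 0, 0, 0, 10, 55, 0.8, 0, 0, 0, 0, 10, 59, 0.8, 0, 0, 0, 0, 10, 61, 0.8, 0, 0, 0, 0, 10, 62.5, 0.8, 0, 0, 0, 0, 10, 63, 0.8, 0, 0, 0, 0, 10, 63, 0.8, 0, 0, 0, 0, 10],
)

```text
clock: 19.32
eef_pos: [483.6, 237.7, 58.0]
tcp_rot: [0.332, 1.566, 0.519]
contact_force: [-0.7, -0.7, 4.8]
opening: 0.217
```

```bash
python3 - <<'E'
from h import *
go(482.9,237.5,58,100.9)
E
```

```text
t 19.32 tcp [483.6 237.7  58. ] jaw 100.7 q6 -1.3 q1 0.45 open 0.217 F [-0.7 -0.7  4.8] SHIFT [ 0.  -0.1 -0.7] ROT [-0.2  0.3 -0.1]
```

Emit:
drive_tool(
  rows=[0, 0, 0, 0, 0, 0, 30, 0, 0, 0, 0, 0, 0, 50, 0, 0, 0, 0, 0, 0, 60, 0, 0, 0, 0, 0, 0, 60, -25, 0, 0, 0, 0, 0, 60, -60, 0, 0, 0, 0, 0, 60, -105, 0, 0, 0, 0, 0, 60, -105, 0, 0, 0, 0, 0, 60],
)

```text
clock: 20.32
eef_pos: [485.2, 238.5, 166.3]
tcp_rot: [0.295, 1.56, 0.482]
contact_force: [0.5, 0.3, 0.0]
opening: 0.603
```

```bash
python3 - <<'E'
from h import *
from rig import grab_frame
im=grab_frame("wrist")[:,:,::-1];cv2.imwrite("pics/p10w.png",im)
go(569.7,-266.8,163,8.7)
E
```

```text
t 20.38 tcp [484.  237.9 164.4] jaw 100.7 q6 -1.3 q1 0.45 open 0.602 F [ 0.4  0.4 -0.4] SHIFT [ 1.000e-01 -5.118e+02 -9.400e+00] ROT [92.   0.2 -0.5]
```

View pics/p10w.png

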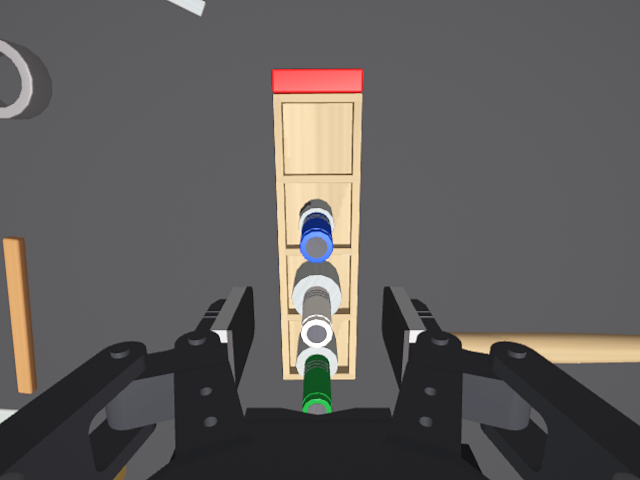

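Blue, white and green stand in a row, and the cell next to the red end is free. Next is yellow.

Emit:
drive_tool(
  rows=[0, -50, -1, 10, 0, 0, 60, 0, -108, -2, 20, 0, 0, 60, 0, -166, -3, 30, 0, 0, 60, 0, -224, -4, 40, 0, 0, 60, 0, -282, -5, 50, 0, 0, 60, 0, -340, -6, 60, 0, 0, 60, 0, -398, -7, 70, 0, 0, 60, 0, -456, -8, 80, 0, 0, 60, 0, -512, -9, 90, 0, 0, 60, 0, -512, -9, 92, 0.2, -0.5, 60],
)

```text
clock: 21.62
eef_pos: [569.7, -270.5, 161.1]
tcp_rot: [-1.143, 1.569, -2.569]
contact_force: [-0.2, 0.0, -0.2]
opening: 0.596
```

```bash
python3 - <<'E'
from h import *
from rig import grab_frame
im=grab_frame("wrist")[:,:,::-1];cv2.imwrite("pics/p11w.png",im)
go(569.7,-266.8,61,8.7)
E
```

```text
t 21.68 tcp [ 569.3 -268.6  161. ] jaw 8.3 q6 -0.59 q1 -0.44 open 0.601 F [ 0.6  0.1 -0.8] SHIFT [100.    1.   -1.7] ROT [-0.4 -0.   0.2]
```

View pics/p11w.png

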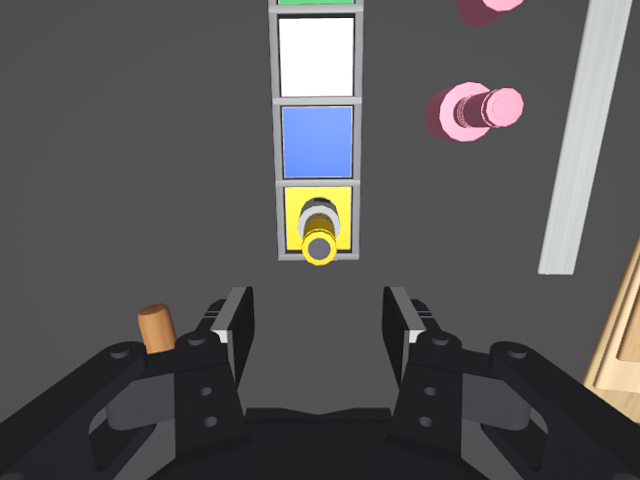

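Yellow's top is at (320,248), centred. Gripping.

Emit:
drive_tool(
  rows=[35, 1, -1.5, 0, 0, 0, 60, 70, 1, -1.5, 0, 0, 0, 60, 99, 1, -1.5, 0, 0, 0, 60, 100, 1, -1.5, 0, 0, 0, 60, 100, 1, -1.5, 0, 0, 0, 10, 100, 1, -1.5, 0, 0, 0, 10, 100, 1, -1.5, 0, 0, 0, 10, 100, 1, -1.5, 0, 0, 0, 10, 100, 1, -1.5, 0, 0, 0, 10],
)

```text
clock: 22.8
eef_pos: [570.6, -267.3, 62.2]
tcp_rot: [-0.941, 1.57, -2.366]
contact_force: [0.4, 1.4, 7.0]
opening: 0.217
```

```bash
python3 - <<'E'
from h import *
go(426,226.5,170,100.9)
E
```

```text
t 22.8 tcp [ 570.6 -267.3   62.2] jaw 8.3 q6 -0.58 q1 -0.44 open 0.217 F [0.4 1.4 7. ] SHIFT [-108.1  -71.5 -509.5] ROT [-92.6  -0.    0.1]
```

Emit:
drive_tool(
  rows=[-30, 0, 0, 0, 0, 0, 10, -70, 0, 0, 0, 0, 0, 10, -108, 0, 0, 0, 0, 0, 10, -108, -8, -55, -10, 0, 0, 10, -108, -16, -110, -20, 0, 0, 10, -108, -23, -165, -30, 0, 0, 10, -108, -31, -220, -40, 0, 0, 10, -108, -39, -275, -50, 0, 0, 10, -108, -46, -330, -60, 0, 0, 10, -108, -54, -385, -70, 0, 0, 10],
)

```text
clock: 24.05
eef_pos: [460.7, 107.4, 170.3]
tcp_rot: [-1.365, 1.57, -1.563]
contact_force: [1.6, 0.7, -1.1]
opening: 0.22
```

```bash
python3 - <<'E'
from h import *
go(426,226.5,120,100.9)
E
```

```text
t 24.05 tcp [460.7 107.4 170.3] jaw 78.7 q6 -1.15 q1 0.23 open 0.22 F [ 1.6  0.7 -1.1] SHIFT [ 50.3 110.  -57.5] ROT [-22.2   0.    0. ]
```

Emit:
drive_tool(
  rows=[0, 45, -24, -8, 0, 0, 10, 0, 90, -47, -16, 0, 0, 10, 0, 110, -57.5, -22, 0, 0, 10, 0, 110, -57.5, -22, 0, 0, 10, 0, 110, -57.5, -22, 0, 0, 10, 30, 110, -57.5, -22, 0, 0, 10, 50, 110, -57.5, -22, 0, 0, 10, 50, 110, -57.5, -22, 0, 0, 10],
)

```text
clock: 25.05
eef_pos: [425.3, 224.9, 119.2]
tcp_rot: [-2.629, 1.567, -2.446]
contact_force: [0.2, 0.5, -0.3]
opening: 0.215
```

```bash
python3 - <<'E'
from h import *
from rig import grab_frame
im=grab_frame("wrist")[:,:,::-1];cv2.imwrite("pics/p12w.png",im)
go(426,226.5,58,100.9)
E
```

```text
t 25.1 tcp [426.  225.5 120.1] jaw 100.5 q6 -1.27 q1 0.48 open 0.218 F [-0.4  0.  -0.2] SHIFT [62.1  1.1  0.3] ROT [-0.4 -0.1  0.1]
```

View pics/p12w.png

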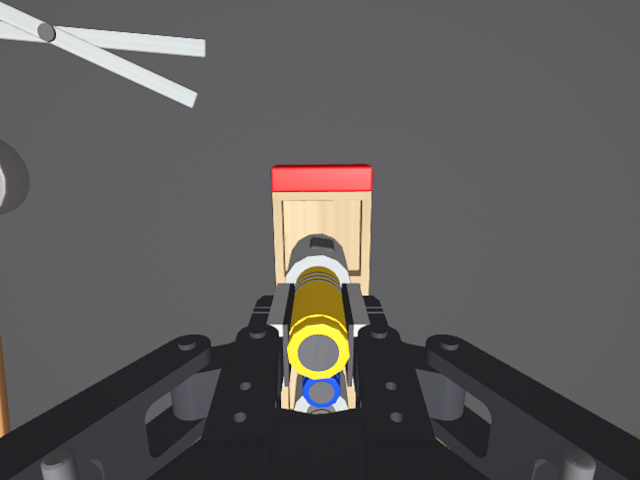

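Yellow is over the cell beside the red end. Lowering.

Emit:
drive_tool(
  rows=[25, 1, 0, 0, 0, 0, 10, 45, 1, 0, 0, 0, 0, 10, 55, 1, 0, 0, 0, 0, 10, 59, 1, 0, 0, 0, 0, 10, 61, 1, 0, 0, 0, 0, 10, 62.5, 1, 0, 0, 0, 0, 10, 62.5, 1, 0, 0, 0, 0, 10, 62.5, 1, 0, 0, 0, 0, 10],
)

```text
clock: 26.1
eef_pos: [426.2, 226.6, 58.2]
tcp_rot: [-1.956, 1.57, -1.772]
contact_force: [-0.3, -0.5, 6.8]
opening: 0.216
```

```bash
python3 - <<'E'
from h import *
go(426,226.5,58,100.9)
E
```

```text
t 26.1 tcp [426.2 226.6  58.2] jaw 100.5 q6 -1.27 q1 0.49 open 0.216 F [-0.3 -0.5  6.8] SHIFT [ 0.2 -0.1 -0.2] ROT [-0.4 -0.   0.1]
```

Emit:
drive_tool(
  rows=[0, 0, 0, 0, 0, 0, 30, 0, 0, 0, 0, 0, 0, 50, 0, 0, 0, 0, 0, 0, 60, 0, 0, 0, 0, 0, 0, 60, -25, 0, 0, 0, 0, 0, 60, -60, 0, 0, 0, 0, 0, 60, -105, 0, 0, 0, 0, 0, 60, -150, 0, 0, 0, 0, 0, 60, -150, 0, 0, 0, 0, 0, 60],
)

```text
clock: 27.22
eef_pos: [428.1, 227.7, 211.4]
tcp_rot: [0.172, 1.565, 0.356]
contact_force: [0.0, 0.6, -0.3]
opening: 0.602
```

Emit:
drive_tool(
  rows=[0, -50, 0, 0, 0, 0, 60, 0, -100, 0, 0, 0, 0, 60, 0, -150, 0, 0, 0, 0, 60, 0, -200, 0, 0, 0, 0, 60, 0, -200, 0, 0, 0, 0, 60, 0, -200, 0, 0, 0, 0, 60],
)

```text
clock: 27.98
eef_pos: [464.2, 31.2, 210.5]
tcp_rot: [0.338, 1.566, 0.521]
contact_force: [0.1, 0.4, -0.1]
opening: 0.602
```

```bash
python3 - <<'E'
from h import *
from rig import grab_frame
for n in("scene","side"):
  im=grab_frame(n)[:,:,::-1];cv2.imwrite(f"pics/f{n}.png",im)
s=r.sense();print(s["clock"],s["eef_pos"])
E
```

```text
28.075 [464.29210908  32.01208288 210.77123387]
```

View pics/fscene.png

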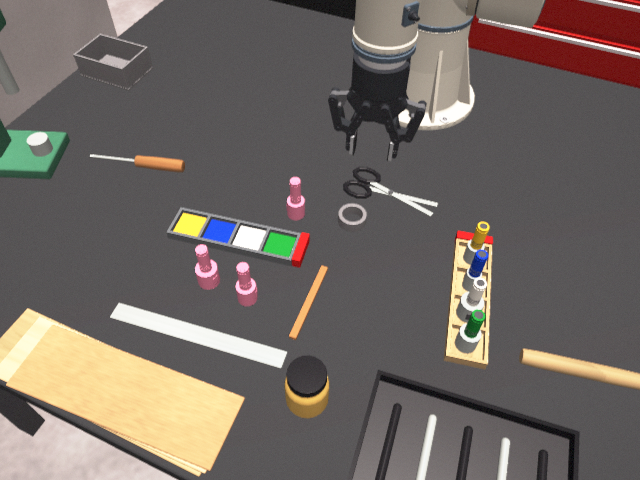

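View pics/fside.png

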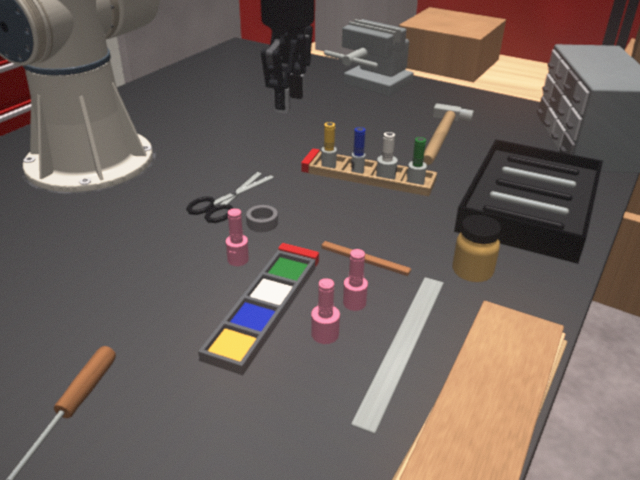

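All four punches stand in the wooden rack, in the order yellow, blue, white, green from its red end. The pads are bare and the pinks haven't moved. Before handing in, I'll check where the tops are from both views.

```bash
python3 - <<'E'
from h import *
for n in("scene","side"):
  im=cv2.imread(f"pics/f{n}.png");k=5
  x,y,w,h=(440,210,70,150) if n=="scene" else (300,110,150,85)
  k=4 if n=="scene" else 5
  c=cv2.resize(im[y:y+h,x:x+w],None,fx=k,fy=k,interpolation=cv2.INTER_CUBIC)
  for q in CELL.values():
    u,v=proj(n,(*q,96));cv2.drawMarker(c,(int((u-x+.5)*k),int((v-y+.5)*k)),(255,0,255),0,12,1)
  cv2.imwrite(f"pics/chk{n}.png",c)
E
```

```text
(no output)
```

View pics/chkscene.png

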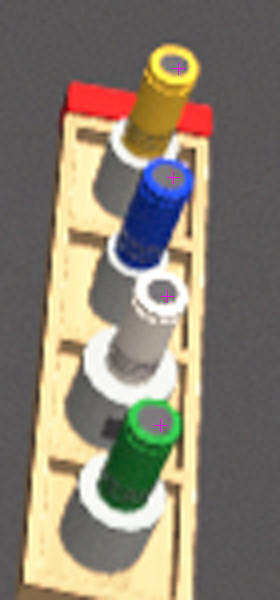

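View pics/chkside.png

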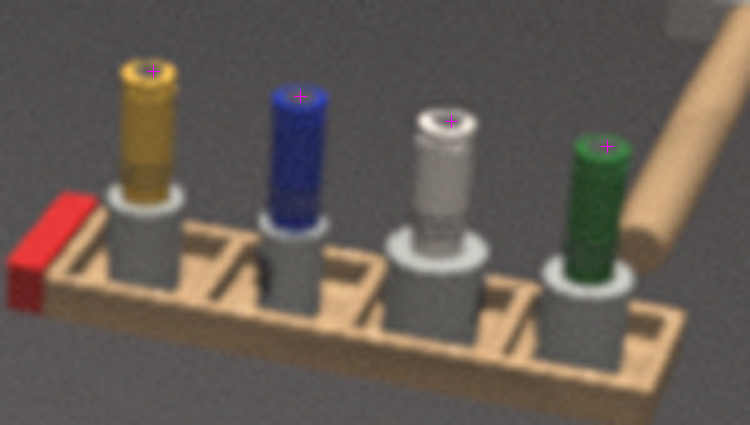

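The predicted tops (cell centres at z 96) fall on the seen tops within about 2 mm in both views, so the punches are upright on the cell floors.

```bash
python3 -c "
from rig import sign_off;print(sign_off())"
```

```text
the job is handed in; nothing more can be done
None
```

I moved all four punches to the wooden rack and handed the job in at about 28 s. From its red end they now stand yellow, blue, white, green, the reverse of the grey rack.

- **Position and height:** In both fixed cameras the punch tops are within about 2 mm of where they should be, so each is upright on its cell floor.
- **Floor contact:** Green, blue and yellow were released at a clear floor contact of about 5–7 N. White was released at the right height, but its contact reading was faint (0.4 N).
- **Surroundings:** The coloured pads in the grey rack are bare, the pink look-alikes look unmoved, and the gripper is clear of everything.

None of the final checks failed or disagreed. `sign_off()` gives no verdict.

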